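Loosen the blue canister's plug with its reversible ratchet

TASK

Loosen the hex plug of the sample canister with the blue lid: the ratchet sitting on the plug is set to tighten, so first flip its direction lever fully over to the side of the green dot, then swing the ratchet's handle counter-clockwise (seen from above) until the plug itself has turned by at least an eighth of a turn (45 degrees), and let go. Leave the lever on the green side, do not move the ratchet or lever on the orange canister, and do not shift the computer mouse or the white wash bottle.

Things in the scene. Friction and masses are not known exactly. Their poses are not given: they have to be found in the camera images.
- blue_canister: round white canister with a blue lid, 100 mm across, 50 mm high, fixed to the desk. Origin: centre of its underside; z up, the axis of plug, ratchet and lever. Hex plug at 50 to 62 mm height; on it the ratchet's round steel head, 42 mm across, top 79 mm above the desk, with a green dot (loosen) and a red dot (tighten) on its top, either side of the lever
- blue_thumb (a point): black upright thumb post of the blue canister's direction lever, 12 mm thick, 36 mm out from the axis, opposite the handle, 80 to 106 mm above the desk (point: its centre at 95 mm). Push it counter-clockwise (from above) about the axis, 1.2 rad from stop to stop; resists with 1 N, stays where left; pushed on at its stop it turns the whole ratchet
- blue_lever (a joint): angle of the direction lever relative to the ratchet's head, rad: 0 at the stop on the red side (tighten), 1.2 at the stop on the green side (loosen), growing counter-clockwise seen from above. At 0.6 the lever points straight away from the handle. Starts between 0 and 0.1; counts as fully over above 0.9
- blue_grip (a point): point on the axis of the blue canister's ratchet handle, 120 mm out from the canister's axis, 70 mm above the desk. Level handle; its black grip is a bar 18 mm thick, 80 to 165 mm out, free below. Starts pointing roughly to the robot's left; swings up to 1.8 rad counter-clockwise from there; 2 N here when idle, 6 N when turning the plug; stays where left
- blue_plug (a joint): turn of the hex plug, rad: 0 tight (start), grows as it loosens counter-clockwise seen from above, stop at 1.7. With the lever on the green side the drive takes hold 0.1 to 0.4 rad into the handle's swing, then the plug turns with the handle; swinging back leaves the plug. With the lever on the red side the handle swings idle
- orange_thumb (a point): thumb post of the lever on the identical canister with the orange lid, a bystander; same place on it as blue_thumb
- orange_grip (a point): point on the ratchet handle of the orange canister, 120 mm out from its axis and 70 mm above the desk; that ratchet is the same as the blue one and is to be left alone
- mouse: black computer mouse, 106 x 61 x 36 mm, loose on the desk, a bystander; origin at the centre of its underside
- wash_bottle: white plastic bottle with a grey cap, 60 x 60 x 128 mm, standing loose, a bystander; origin at the centre of its underside

How it is judged:
On the way, in this order (a step that is already met when the one before it is completed fails the run):
1. the blue canister's direction lever is fully over on the green side before its plug has been turned loose (value of joint blue_lever above 0.9 rad and value of joint blue_plug below 0.5 rad), for 0.2 s.
2. the plug has been turned loose by an eighth of a turn (40 degrees at least) (value of joint blue_plug above 0.7 rad), for 0.2 s.
At the end, for the whole second after the job is handed in: the blue canister's plug has turned counter-clockwise by more than 0.7 rad (40 degrees) and is at rest, with its direction lever still on the green side (above 0.85 of 1.2 rad) (value of joint blue_plug above 0.7 rad and value of joint blue_lever above 0.85 rad and velocity of joint blue_plug below 0.05 rad/s); the robot touches nothing.
It fails at once if the orange canister's ratchet handle is moved (more than 20 mm at the grip) (distance of orange_grip from where it was at the start of the episode above 0.02 m).
It fails at once if the orange canister's direction lever is moved (more than 15 mm at the post) (distance of orange_thumb from where it was at the start of the episode above 0.015 m).
It fails at once if the mouse is shifted by more than 30 mm (distance of mouse from where it was at the start of the episode above 0.03 m).
It fails at once if the wash bottle is shifted by more than 30 mm (distance of wash_bottle from where it was at the start of the episode above 0.03 m).
It fails at once if the wash bottle is tipped by more than 30 degrees (angle between wash_bottle's own z axis and vertical above 0.52 rad).
It also fails if it takes over 51 s, if anything falls off the work surface, if the arm or the gripper's body presses on something with over 40 N, if the wrist force passes 120 N, or if a joint passes its speed limit or range.

ROBOT

A 6-joint arm with a two-finger parallel gripper is mounted at the origin on a cart in front of the work surface, level with it; the furniture and walls round the work are solid. World frame = base frame: x ahead of the robot, y to its left, z up, the work surface at z = 0. Lengths are in m, angles in rad, forces in N, time in s.
With the tool pointing down it reaches from about 0.35 to 0.975 m from the base axis. Payload 4.9 kg.
Tool frame: the origin (TCP) lies on the mounting face of the last link; the fingertips stand 173 mm ahead of it and the grasp point (between the pads) lies 155 mm ahead of it (tcp_to_grasp is the distance from the TCP to the grasp point, in m); z points along the fingers, y is the line along which they close (so a half turn about z gives the same grasp; the last joint's range is limited). The gripper opens to 85 mm and grips with 20 to 120 N. Pads are 22 mm wide; open, the fingers measure 114 mm over their backs; the gripper's body (76 mm by 85 mm) begins 54 mm behind the grasp point. The pads swing forward as they close: fully open they stand 13 mm farther back than shut.
Start: joints at [-1.441, 0.053, 1.613, -0, 1.476, -0.119], TCP at [0.154, -0.606, 0.405] pointing down, gripper open.
Joint ranges: [-3.01, 3.01], [-1.01, 2.22], [0.06, 2.58], [-1.02, 4.17], [0.09, 2.62], [-3.14, 3.14]. Speed limits (rad/s): [2.57, 2.57, 3.14, 3.14, 3.14, 3.14].

INTERFACE

Orientations are given as a rotation vector (axis times angle).
In Python, from station import get_obs, get_image, calibration, finish_job, tcp_to_grasp gives the robot as it stands. The module is installed in compiled form; this text tells all that it offers.
- The arm moves only by the tool arm_command, never from a script. Its argument "plan" is a list that holds one entry, the list of rows, each a list of 6 numbers: the shift along the tool's x, y, z in cm, then the turn, a rotation vector about the tool's x, y, z in rad. A call has 1 to 12 rows; each row is the pose to reach, as a shift and turn from the pose commanded when the call began, along the tool's axes at that moment; what a row does not reach only later rows make up. A row lasts 1/12 s, in which the tool goes at most 41.7 mm and 7.16 degrees, less where a joint would pass 70% of its speed; a pose out of reach is approached as far as the arm can. A call with a gripper value outside its range is refused whole. "gripper" is the closure, from -1 (fully open) to 1 (shut), set as the call begins (left out, the last holds). The fingers move at their own pace and stop on an object; "force" is the grip in N (left out, the last holds). Time passes only in rows, so rows that repeat a pose let the fingers close. It gives the time, the measured TCP pose, the force, the opening and the grip force at its end, in the units of the state.
- get_obs(): the state, without advancing time (a new reading comes with each control period).
- get_image(name): name is "side" or "top" or "wrist"; returns (picture, depth): 420x560x3 uint8, blue, green, red; 420x560 float32, m along the optical axis (not along the pixel's ray), 0 where there is no reading.
- calibration(name): a dict with "fx", "fy", "cx", "cy" (pixels), "pose" (4x4, takes a point from camera to world coordinates). Camera axes: x right, y up, looking along -z (the intrinsics and any distortion apply to the point x, -y, -z); pixel columns grow to the right and rows downward; lengths in m; the calibration is good to about 2 mm. A picture is of the moment at which its call begins: read the wrist's pose just before it. calibration takes no time and is no camera call; for the wrist camera it gives the pose at the moment of the call.
- finish_job(): hands the job in; it is judged then, once.
The state is a dict: "t": time; "q": joint angles; "dq": joint speeds; "effort": joint torques, N m; "tool_pos": TCP position; "tool_rot": TCP orientation; "contact_force": force on the tool from outside, world axes, zero at the start; "wrist_torque": the same for the moment, N m; "opening": finger opening in m; "grip_force": force on a finger pad.
Only numpy, scipy, OpenCV 4.12 (cv2) and the standard library are available. Lean on these libraries where they do the work, as an engineer would, in place of code of your own. Each camera call takes 0.05 s, during which the arm holds its last target. There are 200 camera calls.

## Working session

There is one attempt and no reset: what is moved stays moved. The work goes in short steps, Python scripts to look and compute and a tool call to move; the robot and the scene stay as the last step left them, time stands still between calls to the robot, and variables do not carry over. Pictures are saved under pics/ and viewed, at most 10 in all, crops included, and the job is handed in when it is done.

Besides the shell and the picture viewer there is one more tool, called after "Call:" as name(argument=value, ...) on one line, values as JSON. arm_command: Moves the arm, as the interface text tells. Its arguments: {"type":"object","properties":{"plan":{"type":"array"},"gripper":{"type":"number"},"force":{"type":"number"}},"required":["plan"]}

```bash
mkdir -p pics; cat > h.py <<'E'
import numpy as np,cv2
from station import *
from scipy.spatial.transform import Rotation as R
def pt(cal,d,u,v):
    z=d[int(v),int(u)]; p=np.array([(u-cal['cx'])*z/cal['fx'],-(v-cal['cy'])*z/cal['fy'],-z,1]); return (cal['pose']@p)[:3]
def cloud(cal,d):
    v,u=np.mgrid[:d.shape[0],:d.shape[1]]
    P=np.stack([(u-cal['cx'])*d/cal['fx'],-(v-cal['cy'])*d/cal['fy'],-d,np.ones_like(d)],-1)
    return (P@cal['pose'].T)[...,:3]
E
python3 - <<'E'
from h import *
o=get_obs();print(o['t'],o['tool_pos'],R.from_rotvec(o['tool_rot']).as_matrix().round(3))
for n in('top','side'):
    c=calibration(n);print(n,c);im,d=get_image(n);cv2.imwrite(f'pics/{n}1.png',im);np.savez(f'{n}1.npz',im=im,d=d)
E
```

```text
0.0 [ 0.15387895 -0.60547523  0.40344426] [[ 0.969  0.246 -0.   ]
 [ 0.246 -0.969  0.002]
 [ 0.    -0.002 -1.   ]]
top {'fx': 514.1286169003257, 'fy': 514.1286169003257, 'cx': 273.94695280572296, 'cy': 214.34141114056862, 'pose': array([[ 0.00744291,  0.9827138 , -0.18498162,  0.29896035],
       [-0.9999619 ,  0.00647056, -0.00585955, -0.10257911],
       [-0.00456133,  0.18501818,  0.98272451,  1.31495637],
       [ 0.        ,  0.        ,  0.        ,  1.        ]])}
side {'fx': 454.65963007923216, 'fy': 454.65963007923216, 'cx': 278.3454824510065, 'cy': 210.2855098862923, 'pose': array([[-0.97685451,  0.08010425, -0.19833953,  0.26971525],
       [-0.21295512, -0.45147044,  0.86650133,  1.01204817],
       [-0.02013399,  0.88868315,  0.45807955,  0.67028412],
       [ 0.        ,  0.        ,  0.        ,  1.        ]])}
```

View pics/top1.png

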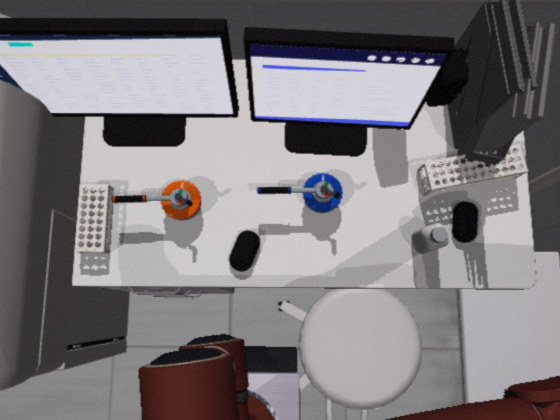

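View pics/side1.png

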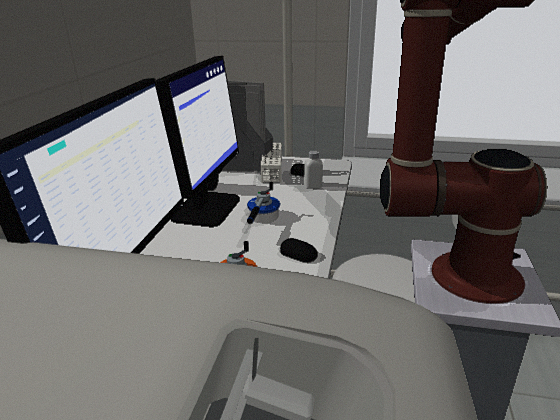

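```bash
python3 - <<'E'
from h import *
c=calibration('top');D=np.load('top1.npz');im,d=D['im'],D['d'];P=cloud(c,d)
cv2.imwrite('pics/c1.png',cv2.resize(im[160:240,240:360],None,fx=6,fy=6,interpolation=cv2.INTER_CUBIC))
b=(im[...,0]>120)&(im[...,2]<60)&(np.abs(P[...,2]-.05)<.008)
b[:160]=0;b[230:]=0
q=P[b];(cx,cy),r=cv2.minEnclosingCircle(q[:,:2].astype(np.float32));print('lid',cx,cy,r,np.median(q[:,2]))
roi=P[150:230,240:360].reshape(-1,3)
for lo,hi in((.062,.083),(.086,.12)):
    s=roi[(roi[:,2]>lo)&(roi[:,2]<hi)];e=s[:,:2]-[cx,cy];rr=np.hypot(*e.T)
    if lo<.07:
        g=s[(rr>.08)&(rr<.17)];print('grip',g.mean(0),np.ptp(g,axis=0))
        h=s[rr<.025];print('head',h.mean(0),np.median(h[:,2]))
    else: print('post',len(s),s.mean(0),np.ptp(s,axis=0))
for n,(u,v) in dict(mon=(365,140),monedge=(250,120),bottle=(436,235),mouse=(245,250),blk=(465,222),lowR=(400,128),rack=(430,180)).items(): print(n,pt(c,d,u,v))
E
```

```text
lid 0.5959951877593994 -0.21681901812553406 0.04918598756194115 0.05015164485934598
grip [ 0.5929731  -0.09383434  0.07749431] [0.01719958 0.08189848 0.01572862]
head [ 0.59397225 -0.21387539  0.07832758] 0.07904258452311907
post 58 [ 0.58373198 -0.23359655  0.09466852] [0.03063396 0.04252966 0.02371229]
mon [ 0.74405954 -0.33339808  0.01816777]
monedge [ 0.80547009 -0.02815876 -0.00150258]
bottle [ 0.47594766 -0.47320246  0.12786581]
mouse [ 0.44850226 -0.02329959  0.03631582]
blk [ 0.52345677 -0.57700433  0.03473537]
lowR [ 0.73366577 -0.39690713  0.13779088]
rack [ 0.62261662 -0.48299059  0.07123871]
```

View pics/c1.png

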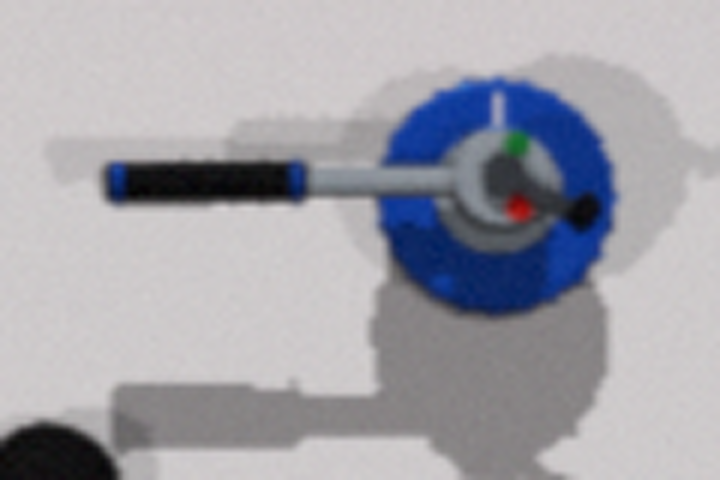

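The crop shows the blue handle pointing left (+y, grip at about (205,182)). The lever post sits at about (583,210), on the red-dot side (520,210), and the green dot is at (516,143). I'll move above the post's pushing side, gripper shut, and check with the wrist camera.

Call:
arm_command(plan=[[[4,-2.1,0,0,0,0.02],[8,-4.3,0,0,0,0.05],[12,-6.5,0,0,0,0.07],[15.6,-8.4,0,0,0,0.09],[19.4,-10.4,0,0,0,0.11],[23.2,-12.5,0,0,0,0.13],[26.8,-14.4,0,0,0,0.15],[30.4,-16.4,0,0,0,0.17],[34,-18.3,0,0,0,0.19],[37.6,-20.2,0,0,0,0.2],[40.5,-21.8,0,0,0,0.22],[43,-23.2,0,0,0,0.24]]], gripper=1)

```text
t: 1.1
tool_pos: [0.5152, -0.2724, 0.4042]
tool_rot: [-3.141, -0.015, 0.0]
contact_force: [0.4, -0.6, 0.0]
opening: 0.0
grip_force: 0.0
```

```bash
python3 - <<'E'
from h import *
o=get_obs();c=calibration('wrist');im,d=get_image('wrist');P=cloud(c,d)
print(o['t'],o['tool_pos'],R.from_rotvec(o['tool_rot']).as_matrix().round(3),o['q'].round(2) if hasattr(o['q'],'round') else o['q'],o['opening'],c['pose'][:3,3])
cv2.imwrite('pics/w1.png',im)
ax=np.array([.595,-.2165]);e=P[...,:2]-ax;r=np.hypot(e[...,0],e[...,1]);z=P[...,2]
for lo,hi in((.081,.086),(.086,.092),(.092,.098),(.098,.112)):
    m=(r<.06)&(z>lo)&(z<hi)
    if m.sum():print(lo,m.sum(),P[m].min(0),P[m].max(0),np.median(P[m],axis=0))
m=(r>.08)&(r<.165)&(z>.062)&(z<.085);print('grip',m.sum(),P[m].mean(0) if m.any() else '')
b=(im[...,0]>120)&(im[...,2]<60)&(abs(z-.05)<.006)&(r<.08)
if b.sum()>20:print('lid',cv2.minEnclosingCircle(P[b][:,:2].astype(np.float32)))
D=np.load('top1.npz');Q=cloud(calibration('top'),D['d']).reshape(-1,3)
k=Q[(Q[:,2]>.06)&(Q[:,0]>.62)&(abs(Q[:,1]+.12)<.25)&(D['d'].ravel()>0)]
for zl in np.arange(.06,.6,.08):
    s=k[(k[:,2]>zl)&(k[:,2]<zl+.08)]
    if len(s):print('mon',zl.round(2),s[:,0].min())
E
```

```text
1.1 [ 0.51523317 -0.27239709  0.40421554] [[ 1.     0.01  -0.   ]
 [ 0.01  -1.     0.001]
 [ 0.    -0.001 -1.   ]] [-0.61 -0.05  1.71  0.    1.48  0.95] 2.108215372678464e-05 [ 0.59366535 -0.27202118  0.37277063]
0.081 808 [ 0.5780674  -0.25330931  0.08100221] [ 0.61085166 -0.20735528  0.08598914] [ 0.59293554 -0.22246818  0.08396159]
0.086 17 [ 0.57616624 -0.25359983  0.08605661] [ 0.60492529 -0.21203499  0.09110496] [ 0.58479935 -0.24781291  0.08752233]
0.092 10 [ 0.57705527 -0.25337141  0.09265534] [ 0.58428122 -0.24971954  0.09731773] [ 0.5813883  -0.25279857  0.09544111]
0.098 226 [ 0.57344775 -0.2536085   0.10006006] [ 0.58455303 -0.24178568  0.10705115] [ 0.57906731 -0.24807035  0.1051316 ]
grip 2418 [ 0.59562782 -0.09960669  0.07655654]
lid ((0.5973505973815918, -0.2166587859392166), 0.05109815672039986)
mon 0.06 0.7334034231824452
mon 0.14 0.7308596396073519
mon 0.22 0.7396822202667838
mon 0.3 0.7476220573967238
mon 0.38 0.7559785289333636
mon 0.46 0.7909383528121645
```

View pics/w1.png

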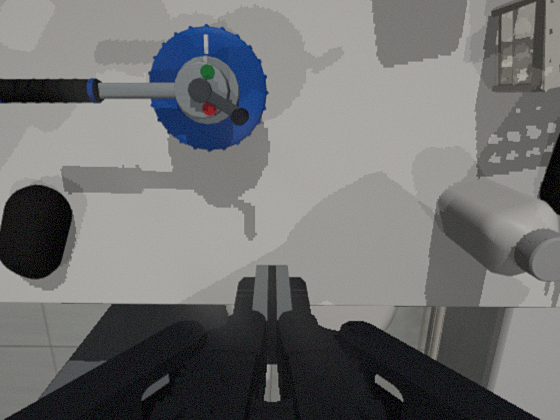

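The wrist view shows the post at (240,117), i.e. world (0.579,-0.248), top at 105 mm, with the mouse at (35,230) and bottle at (500,230) well clear. I'm going down behind the post.

Call:
arm_command(plan=[[[2.6,-2.4,2,0,0,0.01],[2.6,-2.4,5,0,0,0.01],[2.6,-2.4,8,0,0,0.01],[2.6,-2.4,11,0,0,0.01],[2.6,-2.4,13,0,0,0.01],[2.6,-2.4,14,0,0,0.01],[2.6,-2.4,14,0,0,0.01]]])

```text
t: 1.73
tool_pos: [0.5381, -0.2501, 0.2611]
tool_rot: [-3.138, 0.002, 0.009]
contact_force: [0.0, 0.5, 0.0]
opening: -0.0002
grip_force: 0.0
```

Call:
arm_command(plan=[[[0.8,0,0,0,0,0],[1.6,0,0,0,0,0],[2.2,0,0,0,0,0],[2.7,0,0,0,0,0],[3.2,0,0,0,0,0],[3.7,0,0,0,0,0],[4.2,0,0,0,0,0],[4.6,0,0,0,0,0],[4.6,0,0,0,0,0]]])

```text
t: 2.48
tool_pos: [0.5861, -0.2507, 0.2649]
tool_rot: [-3.141, 0.001, -0.002]
contact_force: [0.2, 0.9, 0.1]
opening: -0.0001
grip_force: 0.0
```

```bash
cat > lev.py <<'E'
from h import *
import sys
o=get_obs();print(o['t'],o['tool_pos'],o['contact_force'])
ax=np.array([.597,-.2167])
for n in('top','wrist'):
    c=calibration(n);im,d=get_image(n);P=cloud(c,d);e=P[...,:2]-ax;r=np.hypot(e[...,0],e[...,1]);z=P[...,2]
    dark=im.max(-1)<60
    m=dark&(r>.026)&(r<.046)&(z>.095)&(z<.11)&(d>0);p=P[m]
    m2=(r>.08)&(r<.16)&(z>.062)&(z<.085)&(d>0);g=P[m2]
    for k,q in(('post',p),('grip',g)):
        if len(q):
            v=q.mean(0)[:2]-ax;print(n,k,len(q),q.mean(0).round(4),'ang',np.arctan2(v[1],v[0]).round(3))
    cv2.imwrite(f'pics/{n}_{sys.argv[1]}.png',im)
E
python3 lev.py a
```

```text
2.4833 [ 0.58611437 -0.25071578  0.26485853] [0.19274338 0.93981806 0.05712059]
top grip 221 [ 0.5931 -0.0961  0.0775] ang 1.603
wrist post 1173 [ 0.6023 -0.253   0.1039] ang -1.425
wrist grip 1233 [ 0.5987 -0.1313  0.0755] ang 1.551
```

View pics/wrist_a.png

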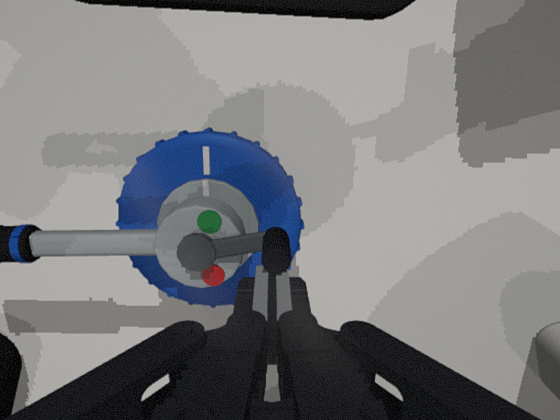

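The post, at (275,245), is ahead of the fingertips and the lever is past the middle; the handle hasn't moved. I'll keep pushing to the stop.

Call:
arm_command(plan=[[[0.4,0,0,0,0,0],[0.8,0,0,0,0,0],[1.2,0,0,0,0,0],[1.5,0,0,0,0,0],[1.8,0,0,0,0,0],[1.8,0,0,0,0,0],[1.8,0,0,0,0,0]]])

```text
t: 3.17
tool_pos: [0.603, -0.2505, 0.2642]
tool_rot: [-3.14, 0.001, 0.005]
contact_force: [-5.9, 2.9, 2.3]
opening: -0.0
grip_force: 2.5
```

```bash
python3 lev.py b
```

```text
3.1667 [ 0.60301677 -0.25045597  0.26422772] [-5.88746229  2.91447644  2.34898807]
top grip 227 [ 0.5889 -0.0966  0.0775] ang 1.639
wrist post 1283 [ 0.6177 -0.2471  0.1037] ang -0.972
wrist grip 1517 [ 0.5962 -0.1288  0.0754] ang 1.579
```

View pics/wrist_b.png

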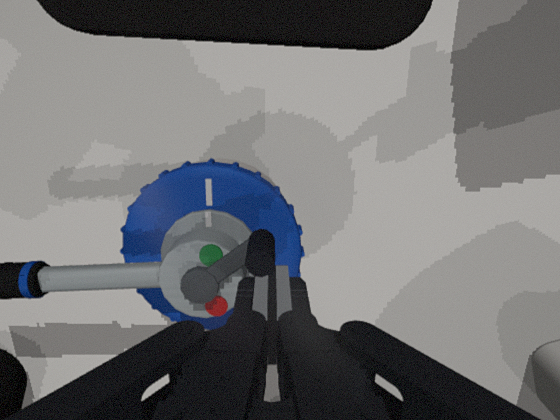

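The lever is at its stop: the post, at (260,250), is beside the green dot, push force is 6 N and the handle crept by about 0.03 rad. Next I retreat, rise, and cross over the handle while yawing the tool.

Call:
arm_command(plan=[[[-2,0,0,0,0,0],[-2.5,0,-2.5,0,0,-0.1],[-2.5,0,-5,0,0,-0.22],[-2.5,-1,-6,0,0,-0.34],[-2.5,-3,-6,0,0,-0.46],[-2.5,-6,-6,0,0,-0.58],[-2.5,-9,-6,0,0,-0.7],[-2,-12,-6,0,0,-0.82],[-1,-14,-6,0,0,-0.94],[0,-15.5,-6,0,0,-1.06],[1.5,-15.8,-6,0,0,-1.18],[3,-15.8,-6,0,0,-1.3]]])

```text
t: 4.27
tool_pos: [0.6344, -0.0914, 0.3252]
tool_rot: [2.494, 1.909, 0.002]
contact_force: [1.1, -0.2, 0.3]
opening: -0.0002
grip_force: 0.0
```

```bash
python3 - <<'E'
from h import *
o=get_obs();print(o['t'],o['tool_pos'],o['q'],o['contact_force'])
M=R.from_rotvec(o['tool_rot']).as_matrix();print('yaw',np.arctan2(M[1,0],M[0,0]))
t=np.array([.634,-.094,.218]);print('to go cm',M.T@(t-o['tool_pos'])*100)
E
python3 lev.py c
```

```text
4.2667 [ 0.63442084 -0.09137016  0.32517065] [-2.59092164e-01  1.48091689e-01  1.64613842e+00  1.94449096e-04
  1.34542884e+00  5.02429076e-03] [ 1.13561675 -0.15365844  0.30296331]
yaw 1.3066367950375983
to go cm [-2.66986355e-01  7.32722115e-03  1.07170463e+01]
4.2667 [ 0.63442084 -0.09137016  0.32517065] [ 1.13561675 -0.15365844  0.30296331]
top post 14 [ 0.615  -0.2442  0.1048] ang -0.992
top grip 41 [ 0.5903 -0.1291  0.0771] ang 1.647
wrist grip 3133 [ 0.5937 -0.0942  0.0762] ang 1.598
```

Call:
arm_command(plan=[[[0,0,2,0,0,-0.1],[0,0,5,0,0,-0.2],[0,0,8,0,0,-0.3],[0,0,10,0,0,-0.3],[0,0,10.7,0,0,-0.3],[0,0,10.7,0,0,-0.3]]])

```text
t: 4.87
tool_pos: [0.6322, -0.0929, 0.2151]
tool_rot: [-2.19, -2.247, 0.004]
contact_force: [-0.6, -0.4, -0.2]
opening: -0.0003
grip_force: 0.0
```

```bash
cat > arc.py <<'E'
from h import *
import sys
a=float(sys.argv[1])
o=get_obs();M=R.from_rotvec(o['tool_rot']).as_matrix();p=np.array(o['tool_pos'])
print(o['t'],p,o['contact_force'],'yaw',np.arctan2(M[1,0],M[0,0]))
ax=np.array([.597,-.2167,p[2]]);w=p-ax;print('pusher ang',np.arctan2(w[1],w[0]),np.hypot(w[0],w[1]))
for k in range(1,13):
    s=M.T@(R.from_rotvec([0,0,a*k/12]).apply(w)+ax-p)*100;print([*s.round(1),-round(a*k/12,3)])
E
python3 arc.py 0.8
```

```text
4.8667 [ 0.63224233 -0.09289731  0.21513248] [-0.5572546  -0.41153962 -0.18363327] yaw 1.5962721012457626
pusher ang 1.2934667788332619 0.12872112481464176
[np.float64(0.2), np.float64(-0.8), np.float64(0.0), -0.067]
[np.float64(0.4), np.float64(-1.7), np.float64(0.0), -0.133]
[np.float64(0.5), np.float64(-2.5), np.float64(0.0), -0.2]
[np.float64(0.6), np.float64(-3.4), np.float64(0.0), -0.267]
[np.float64(0.6), np.float64(-4.2), np.float64(0.0), -0.333]
[np.float64(0.5), np.float64(-5.1), np.float64(0.0), -0.4]
[np.float64(0.4), np.float64(-5.9), np.float64(0.0), -0.467]
[np.float64(0.2), np.float64(-6.8), np.float64(0.0), -0.533]
[np.float64(0.0), np.float64(-7.6), np.float64(0.0), -0.6]
[np.float64(-0.3), np.float64(-8.4), np.float64(0.0), -0.667]
[np.float64(-0.6), np.float64(-9.2), np.float64(0.0), -0.733]
[np.float64(-1.0), np.float64(-10.0), np.float64(0.0), -0.8]
```

Call:
arm_command(plan=[[[0.2,-0.8,0,0,0,-0.067],[0.4,-1.7,0,0,0,-0.133],[0.5,-2.5,0,0,0,-0.2],[0.6,-3.4,0,0,0,-0.267],[0.6,-4.2,0,0,0,-0.333],[0.5,-5.1,0,0,0,-0.4],[0.4,-5.9,0,0,0,-0.467],[0.2,-6.8,0,0,0,-0.533],[0,-7.6,0,0,0,-0.6],[-0.3,-8.4,0,0,0,-0.667],[-0.6,-9.2,0,0,0,-0.733],[-1,-10,0,0,0,-0.8]]])

```text
t: 5.87
tool_pos: [0.5348, -0.1051, 0.2206]
tool_rot: [1.137, 2.923, 0.006]
contact_force: [1.8, 6.3, 0.6]
opening: 0.0
grip_force: 2.8
```

```bash
python3 arc.py 0.75; python3 lev.py d
```

```text
5.8667 [ 0.5347668  -0.1050887   0.22056914] [1.82482611 6.32691837 0.63665901] yaw 2.399865424622979
pusher ang 2.0794471056821697 0.12778909370041844
[np.float64(0.2), np.float64(-0.8), np.float64(-0.0), -0.062]
[np.float64(0.4), np.float64(-1.5), np.float64(-0.0), -0.125]
[np.float64(0.5), np.float64(-2.3), np.float64(-0.0), -0.188]
[np.float64(0.6), np.float64(-3.1), np.float64(-0.0), -0.25]
[np.float64(0.6), np.float64(-3.9), np.float64(-0.0), -0.312]
[np.float64(0.6), np.float64(-4.7), np.float64(-0.0), -0.375]
[np.float64(0.6), np.float64(-5.5), np.float64(-0.0), -0.438]
[np.float64(0.4), np.float64(-6.3), np.float64(-0.0), -0.5]
[np.float64(0.3), np.float64(-7.1), np.float64(-0.0), -0.562]
[np.float64(0.1), np.float64(-7.9), np.float64(-0.0), -0.625]
[np.float64(-0.2), np.float64(-8.6), np.float64(-0.0), -0.688]
[np.float64(-0.5), np.float64(-9.3), np.float64(-0.1), -0.75]
5.8667 [ 0.5347668  -0.1050887   0.22056914] [1.82482611 6.32691837 0.63665901]
top post 15 [ 0.6272 -0.2252  0.1046] ang -0.273
top grip 52 [ 0.5054 -0.1064  0.0776] ang 2.263
wrist grip 7420 [ 0.5143 -0.1051  0.076 ] ang 2.209
```

View pics/wrist_d.png

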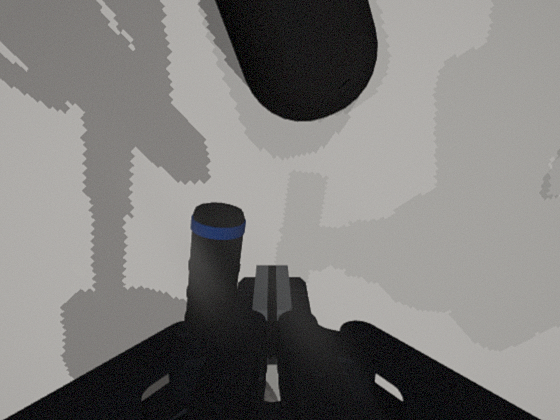

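The wrist view shows the fingers against the grip (cap at (218,220)); the mouse at (300,60) is clear. The handle is at 2.26 rad and the 6.6 N force means the plug is turning, so I'll continue.

Call:
arm_command(plan=[[[0.2,-0.8,0,0,0,-0.062],[0.4,-1.5,0,0,0,-0.125],[0.5,-2.3,0,0,0,-0.188],[0.6,-3.1,0,0,0,-0.25],[0.6,-3.9,0,0,0,-0.312],[0.6,-4.7,0,0,0,-0.375],[0.6,-5.5,0,0,0,-0.438],[0.4,-6.3,0,0,0,-0.5],[0.3,-7.1,0,0,0,-0.562],[0.1,-7.9,0,0,0,-0.625],[-0.2,-8.6,0,0,0,-0.688],[-0.5,-9.3,0,0,0,-0.75]]])

```text
t: 6.97
tool_pos: [0.4757, -0.1778, 0.2201]
tool_rot: [-0.011, 3.137, 0.0]
contact_force: [1.3, 5.6, 2.9]
opening: 0.0001
grip_force: 2.7
```

Call:
arm_command(plan=[[[-0.5,0,0,0,0,0],[-0.5,0,0,0,0,0],[-0.2,0,0,0,0,0],[0,1,0,0,0,0],[0,2.5,0,0,0,0],[0,2.5,-3,0,0,0],[0,2.5,-7,0,0,0],[0,2.5,-11,0,0,0],[0,5,-13,0,0,0],[0,8,-13,0,0,0],[0,8,-13,0,0,0],[0,8,-13,0,0,0]]])

```text
t: 7.97
tool_pos: [0.4737, -0.0962, 0.3479]
tool_rot: [-0.014, 3.141, -0.002]
contact_force: [-0.5, -0.7, -0.7]
opening: 0.0
grip_force: 0.0
```

```bash
python3 lev.py e; python3 -c "
import cv2;im=cv2.imread('pics/top_e.png');cv2.imwrite('pics/e.png',cv2.resize(im[150:290,220:380],None,fx=4,fy=4,interpolation=cv2.INTER_CUBIC))"
```

```text
7.9667 [ 0.47370315 -0.09620697  0.347869  ] [-0.50267903 -0.70074981 -0.69373853]
top post 16 [ 0.6267 -0.2028  0.1043] ang 0.438
top grip 237 [ 0.4791 -0.19    0.0775] ang 2.918
wrist grip 2794 [ 0.4782 -0.1888  0.076 ] ang 2.911
```

View pics/e.png

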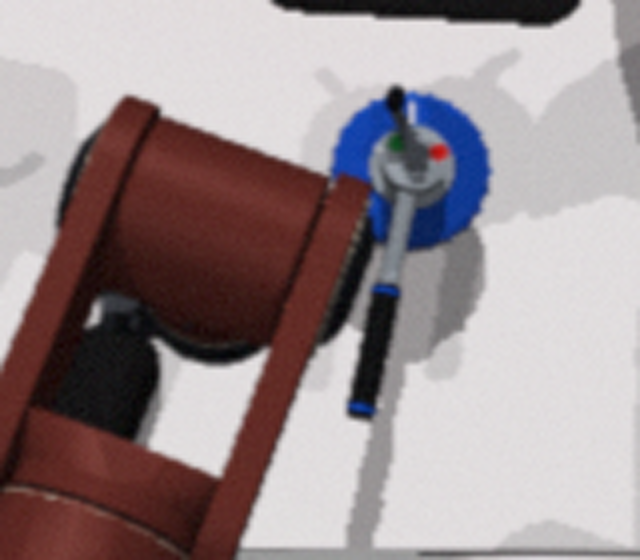

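The handle has swung about 1.31 rad, from 1.60 to 2.92. Even with the latest drive pickup the plug has turned at least 0.9 rad. The lever (post at (397,100)) is still on the green-dot side (398,143), and the robot is clear of everything.

```bash
python3 -c "
from station import *
print(finish_job())"
```

```text
the job is handed in; nothing more can be done
None
```

I flipped the blue canister's lever fully to green, swung its handle about 1.31 rad counter-clockwise (so the plug should have turned at least 0.9 rad), let go clear of everything, and handed the job in; no verdict was returned.

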